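# Reset the lift-out plate of a grain moisture meter with the tamper

## Robot

A 6-joint arm with a two-finger parallel gripper is mounted at the origin on the work surface. World frame = base frame: x ahead of the robot, y to its left, z up, the work surface at z = 0. Lengths are in m, angles in rad, forces in N, time in s.
With the tool pointing down it reaches from about 0.325 to 0.85 m from the base axis. Payload 15.5 kg.
Tool frame: the origin (TCP) lies between the finger pads; the fingertips stand 22 mm ahead of it and the grasp point (between the pads) lies 3 mm ahead of it; z points along the fingers, y is the direction in which the jaws open and shut (so a half turn about z gives the same grasp; the last joint's range is limited). The gripper opens to 91 mm and grips with 3 to 60 N. Pads are 32 mm wide; open, the fingers measure 118 mm over their backs; the gripper's body (76 mm by 178 mm) begins 60 mm behind the grasp point.
Start: joints at [-1.29, 0.494, 1.345, -0, 1.302, -0.096], TCP at [0.23, -0.581, 0.199] pointing down, gripper open.
Joint ranges: [-2.91, 2.91], [-0.82, 2.16], [0.22, 2.67], [-1.22, 4.37], [0.12, 2.79], [-3.08, 3.08]. Speed limits (rad/s): [1.89, 1.89, 2.57, 3.01, 3.01, 3.01].

## Interface

Orientations are given as a unit quaternion [x, y, z, w].
In Python, from workcell import bot gives the robot as it stands.
- The arm moves only by the tool carry_out, never from a script. Its argument "increments" is a list of rows, each a list of 7 numbers: the turn, a rotation vector about the world's x, y, z in rad, then the shift along the world's x, y, z in cm, then the finger opening in cm, from 0 to 9.12. A call has 1 to 12 rows; each row is the pose to reach, as a shift and turn from the pose measured when the call began; what a row does not reach only later rows make up. A row lasts 1/12 s, in which the tool goes at most 41.7 mm and 7.16 degrees, less where a joint would pass 70% of its speed; a pose out of reach is approached as far as the arm can. A call with a gripper value outside its range is refused whole. The fingers move at their own pace and stop on an object; "grip_force" is the grip in N (left out, the last holds). Time passes only in rows, so rows that repeat a pose let the fingers close. It gives the time, the measured TCP pose, the force and the opening at its end, in the units of the state.
- bot.state(): the state, without advancing time (a new reading comes with each control period).
- bot.snapshot(name): name is "scene" or "top" or "wrist"; returns a dict with "frame" (480x640x3 uint8, red, green, blue), "z_map" (480x640 float32, m along the optical axis (not along the pixel's ray), 0 where there is no reading), "K" (3x3 intrinsics, pixels), "xyz" and "rotation" of the camera in the world; the wrist camera has in their place "mount" (4x4, takes a point from camera to tool coordinates, whose origin is the TCP and whose axes are the flange's). Camera axes: x right, y down, z forward; pixel columns grow to the right and rows downward; lengths in m; the calibration is good to about 2 mm. A picture is of the moment at which its call begins: read the wrist's pose just before it.
- bot.job_done(): hands the job in, once; it reports no verdict.
The state is a dict: "t": time; "joint_pos": joint angles; "joint_vel": joint speeds; "tau": joint torques, N m; "tcp_pos": TCP position; "eef_rot": TCP orientation; "force": force on the tool from outside, world axes, zero at the start; "ft_torque": the same for the moment, N m; "grip_width": finger opening in m.
Only numpy, scipy, OpenCV 4.12 (cv2) and the standard library are available. Lean on these libraries where they do the work, as an engineer would, in place of code of your own. Each camera call takes 0.05 s, during which the arm holds its last target. There are 200 camera calls.

## Task

Get the grain moisture meter ready for its next sample: take the tamper from its stand and with it press the sprung lift-out plate in the meter's well squarely down until it bottoms out level and its catches hold it there, firmly but without forcing it. Then set the tamper gently back upright in its stand, and leave everything else on the bench where it is.

Things in the scene. Friction and masses are not known exactly. Their poses are not given: they have to be found in the camera images.
- tamper: flat tamper, 96 mm tall, about 0.36 kg, loose, round about its upright z axis; origin at the centre of its flat underside. Steel foot 50 mm in diameter and 20 mm tall, thin neck, black upright cylindrical handle 34 mm in diameter from 50 to 90 mm above the underside (grip it there). Starts standing upright in the recess of the stand
- tamper_mid (a point): centre of the tamper, half-way up: on its axis 48 mm above its underside
- stand: dark wooden round tamper stand, 84 mm in diameter, 20 mm tall, fixed; origin at the centre of its underside. A recess 56 mm in diameter and 8 mm deep in its top takes the tamper's foot
- stand_seat (a point): centre of the floor of the stand's recess, 12 mm above the bench: the centre of the tamper's underside rests here
- meter: cream bench moisture meter, fixed, 250 mm (x, front to back) by 220 mm (y) by 100 mm tall, sloped panel with green screen at its front (-x) side; origin at the centre of its underside. A steel collar 94 mm in diameter stands 6 mm above its top round the well
- well_rim (a point): centre of the mouth of the meter's round upright well, level with the collar's top, 106 mm above the bench. Bore 53 mm in diameter (1.5 mm play all round the tamper's foot), mouth flared 2 mm at 45 degrees. The brass lift-out plate, 51 mm in diameter, fills the bore; when up, its top lies 4 to 26 mm below the rim (set to suit the crop, not measured)
- plate_travel (a joint): how far the plate is pressed down, m: 0 = up, 0.010 = bottomed on its stop. The spring resists with 3 N at first, about 10 N after 3 mm, then less; past 8 mm over-centre catches draw the plate down and hold it. Press on slowly (10 mm/s) until the stop is felt: the force climbs again, to a firm 12 to 18 N; over 35 N, even for a moment, harms the cell
- plate_tip (a joint): tip of the plate about the meter's x axis, rad: 0 = level; it follows the face of the tamper
- plate (a joint): tip of the plate about the meter's y axis, rad: 0 = level; it follows the face of the tamper
- jar_a: bystander: seed jar with red lid, 57 mm in diameter, 85 mm tall; origin at the centre of its underside
- jar_b: bystander: seed jar with red lid, 57 mm in diameter, 85 mm tall; origin at the centre of its underside
- pour_cup: bystander: steel cup with black handle, 72 mm in diameter, 80 mm tall; origin at the centre of its underside
- dish: bystander: lidded germination dish, 90 mm in diameter, 14 mm tall; origin at the centre of its underside
- forceps: bystander: steel forceps lying flat, 130 mm long (x), 7 mm tall; origin at the middle of the underside
- brush: bystander: brush lying flat, 170 mm long (x); origin at the middle of the underside
- weight: bystander: brass check weight, 34 mm in diameter, 48 mm tall; origin at the centre of its underside
Not all that is in view belongs to the job. What is shaped like the tamper but purple is not meant. Of the things that look like the stand, take the one that is farthest to the robot's right at the start.

How it is judged:
By the outcome, as a careful person would: the job done as asked, in the order asked, and still so for the second after the job is handed in, with the robot touching nothing.
It also fails if it takes over 58 s, if anything falls off the work surface, if the arm or the gripper's body presses on something with over 40 N, if the wrist force passes 120 N, or if a joint passes its speed limit or range.

## Working session

There is one attempt and no reset: what is moved stays moved. The work goes in short steps, Python scripts to look and compute and a tool call to move; the robot and the scene stay as the last step left them, time stands still between calls to the robot, and variables do not carry over. Pictures are saved under pics/ and viewed, about 8 in all and at most 12, crops included, and the job is handed in when it is done.

Besides the shell and the picture viewer there is one more tool, called after "Emit:" by a JSON object that holds its "op" and its "data". carry_out: Moves the arm, as the interface text tells. Its arguments: {"type":"object","properties":{"increments":{"type":"array"},"grip_force":{"type":"number"}},"required":["increments"]}

```bash
mkdir -p pics; cat > h.py <<'E'
import numpy as np, cv2
from workcell import bot
from scipy.spatial.transform import Rotation as R
def cloud(name):
    st=bot.state(); s=bot.snapshot(name); z=s['z_map']; K=np.array(s['K'])
    v,u=np.mgrid[:480,:640]
    P=np.dstack([(u-K[0,2])/K[0,0]*z,(v-K[1,2])/K[1,1]*z,z])
    if 'mount' in s:
        M=np.array(s['mount']); P=P@M[:3,:3].T+M[:3,3]
        r=R.from_quat(st['eef_rot']).as_matrix(); P=P@r.T+np.array(st['tcp_pos'])
    else:
        r=np.array(s['rotation']); r=r if r.shape==(3,3) else R.from_quat(r).as_matrix()
        P=P@r.T+np.array(s['xyz'])
    P[z==0]=np.nan
    return s['frame'][:,:,::-1].copy(),P
E
python3 - <<'E'
from h import *
for n in ('top','scene'):
    f,P=cloud(n); cv2.imwrite(f'pics/{n}0.png',f); np.savez(f'{n}0',f=f,P=P)
s=bot.state(); print(s)
E
```

```text
{'t': 0.1, 'joint_pos': array([-1.28946815e+00,  4.94085544e-01,  1.34606102e+00,  1.30240996e-05,
        1.30248516e+00, -9.54706253e-02]), 'joint_vel': array([-0.00015408, -0.0023482 , -0.00255897,  0.00072417,  0.00073389,
        0.00077408]), 'tau': array([ 1.70584379e-03, -8.80238485e+01, -3.82542729e+01,  7.06282980e-02,
        4.82625165e-02, -3.08142717e-05]), 'tcp_pos': array([ 0.22989359, -0.58080974,  0.19812273]), 'eef_rot': array([ 9.82305456e-01,  1.87285135e-01, -4.19594726e-05, -5.17878495e-04]), 'force': array([0.61825588, 0.7686413 , 0.29501137]), 'ft_torque': array([ 0.03634253,  0.0192849 , -0.06538923]), 'grip_width': 0.09125815824661444}
```

View pics/top0.png

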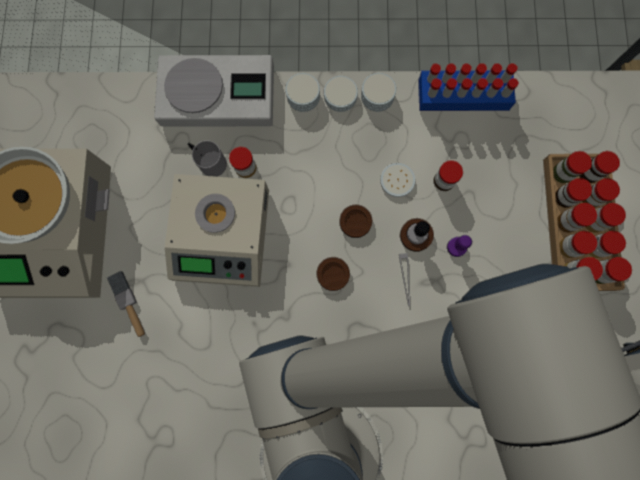

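View pics/scene0.png

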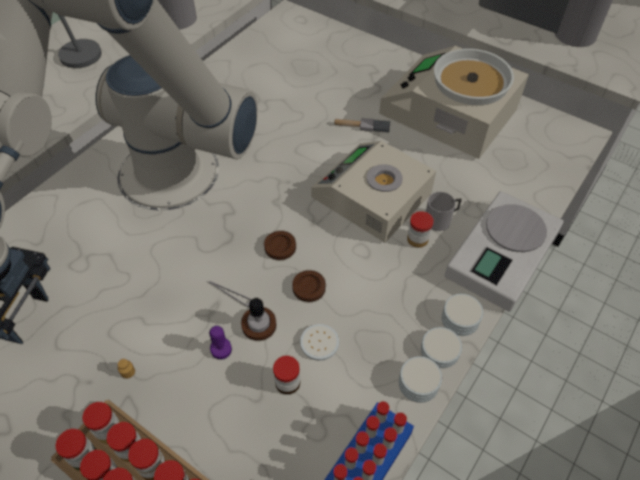

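Top view: the meter's well is at (215,213). There are three stand-like discs at (355,221), (333,274) and (417,235). The last is farthest right (lowest y) and holds the black-handled tamper. The purple look-alike at (459,245) is not meant. I'll confirm with a crop and measure.

```bash
python3 - <<'E'
from h import *
d=np.load('top0.npz'); f,P=d['f'],d['P']
a=cv2.resize(f[190:300,310:490],None,fx=4,fy=4,interpolation=3)
d2=np.load('scene0.npz'); g,Q=d2['f'],d2['P']
cv2.imwrite('pics/crop.png',a)
for n,(u,v) in dict(s1=(355,221),s2=(333,274),s3=(412,245),tamp=(422,228),purp=(462,240),well=(215,213),dish=(398,181),jar=(451,172),forc=(406,280)).items(): print(n,P[v,u].round(4))
for nm,P,w in (('top',P,(slice(190,300),slice(380,450))),('scene',Q,(slice(285,350),slice(225,290)))):
    p=P[w].reshape(-1,3)
    for lo,hi in ((.085,.125),(.016,.024),(.06,.1)):
        q=p[(p[:,2]>lo)&(p[:,2]<hi)]
        if len(q): print(nm,lo,len(q),q.mean(0).round(4),q.min(0).round(4),q.max(0).round(4))
for nm,P,w in (('top',d['P'],(slice(185,240),slice(185,245))),('scene',Q,(slice(155,200),slice(355,410)))):
    p=P[w].reshape(-1,3)
    q=p[(p[:,2]>.103)&(p[:,2]<.109)]
    if len(q): 
        print(nm,'collar',len(q),np.median(q[:,2]),q.min(0).round(4),q.max(0).round(4))
        c=cv2.minEnclosingCircle((q[:,:2]*1000).astype(np.float32)); print(c)
    q=p[(p[:,2]<.096)]; print('in',len(q), np.percentile(q[:,2],[0,25,50,75]).round(4) if len(q) else '')
p=d['P'][170:290,160:275].reshape(-1,3); q=p[(p[:,2]>.096)&(p[:,2]<.103)]; print(cv2.minAreaRect((q[:,:2]*1000).astype(np.float32)))
E
```

```text
s1 [ 0.5585 -0.0847  0.0131]
s2 [ 0.4237 -0.0284  0.0117]
s3 [ 0.4963 -0.2274  0.0137]
tamp [ 0.5216 -0.2367  0.1069]
purp [ 0.4955 -0.333   0.0917]
well [0.5635 0.2555 0.0856]
dish [ 0.6637 -0.1968  0.013 ]
jar [ 0.6651 -0.3165  0.0847]
forc [ 0.4099 -0.2122 -0.0033]
top 0.085 174 [ 0.5233 -0.2376  0.1032] [ 0.5084 -0.2547  0.086 ] [ 0.5406 -0.2223  0.1115]
top 0.016 377 [ 0.521 -0.238  0.019] [ 0.4827 -0.3201  0.016 ] [ 0.6389 -0.1749  0.0239]
top 0.06 65 [ 0.5171 -0.232   0.0863] [ 0.5083 -0.2544  0.0644] [ 0.5406 -0.2223  0.0999]
scene 0.085 206 [ 0.5326 -0.2438  0.1026] [ 0.513  -0.2589  0.0852] [ 0.5477 -0.2242  0.1141]
scene 0.016 449 [ 0.5309 -0.2574  0.0199] [ 0.4855 -0.3401  0.016 ] [ 0.569 -0.198  0.024]
scene 0.06 127 [ 0.537  -0.2497  0.084 ] [ 0.5093 -0.3327  0.0633] [ 0.5477 -0.2278  0.0998]
top collar 676 0.10493487663910872 [0.4965 0.1831 0.103 ] [0.6282 0.3257 0.109 ]
((560.0953979492188, 254.43035888671875), 93.7825927734375)
in 595 [0.06  0.089 0.092 0.095]
scene collar 619 0.10516518536222108 [0.4724 0.1541 0.103 ] [0.6525 0.3495 0.109 ]
((563.9431762695312, 251.80868530273438), 98.7930679321289)
in 340 [0.0029 0.09   0.0928 0.095 ]
((545.5560302734375, 254.00668334960938), (220.93417358398438, 212.39634704589844), 85.86895751953125)
```

View pics/crop.png

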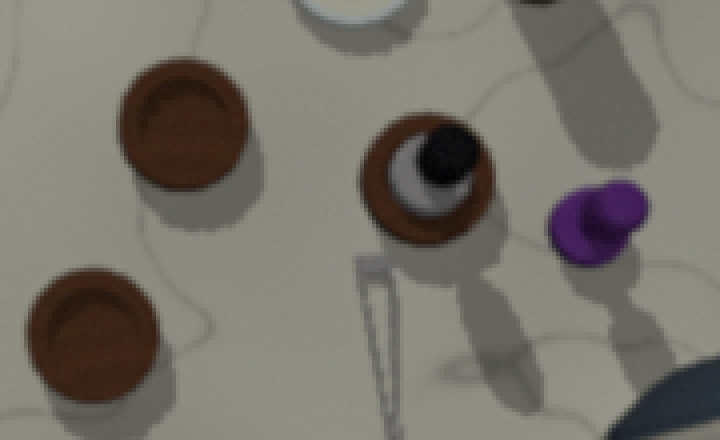

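The crop confirms it: the black-handled tamper stands in the rightmost stand. First I'll move above it, with the jaws turned along x, clear of the purple piece, and look with the wrist camera.

Emit:
{"op": "carry_out", "data": {"increments": [[0, 0, 0.1, 2.5, 2.8, 1, 9.1], [0, 0, 0.2, 5, 5.7, 2, 9.1], [0, 0, 0.3, 7.5, 8.5, 3, 9.1], [0, 0, 0.4, 10, 11.4, 4, 9.1], [0, 0, 0.5, 12.5, 14.2, 5, 9.1], [0, 0, 0.6, 15, 17, 5, 9.1], [0, 0, 0.7, 17.5, 19.9, 5, 9.1], [0, 0, 0.8, 20, 22.7, 5, 9.1], [0, 0, 0.9, 22.5, 25.6, 5, 9.1], [0, 0, 1.0, 25, 28.5, 5, 9.1], [0, 0, 1.1, 27.5, 31.5, 5, 9.1], [0, 0, 1.19, 29.6, 34.1, 5, 9.1]]}}

```text
t: 1.1
tcp_pos: [0.527, -0.2376, 0.2479]
eef_rot: [0.707, 0.708, -0.0, -0.001]
force: [-0.1, -0.3, 0.5]
grip_width: 0.0912
```

```bash
python3 - <<'E'
from h import *
f,P=cloud('wrist'); s=bot.state(); print(s['tcp_pos'],s['eef_rot'],s['joint_pos'].round(2),s['t'])
cv2.imwrite('pics/w1.png',f); np.savez('w1',f=f,P=P)
x,y,z=P[...,0],P[...,1],P[...,2]
near=np.hypot(x-.527,y+.24)<.06
for lo,hi in ((.098,.114),(.016,.024)):
    q=P[near&(z>lo)&(z<hi)]
    if len(q): print(lo,len(q),np.median(q,0).round(4),cv2.minEnclosingCircle((q[:,:2]*1000).astype(np.float32)))
E
```

```text
[ 0.52981054 -0.23368803  0.24782342] [ 0.70323266  0.71095892  0.00075823 -0.00080967] [-0.52  0.38  1.39  0.    1.37 -0.53] 1.15
0.098 1195 [ 0.5281 -0.2388  0.1064] ((528.4039306640625, -240.70155334472656), 16.958593368530273)
0.016 2485 [ 0.5252 -0.2298  0.0192] ((527.6203002929688, -241.16015625), 42.220584869384766)
```

View pics/w1.png

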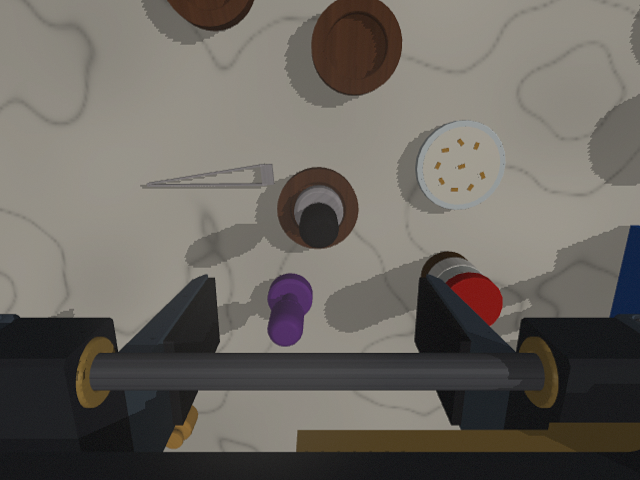

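The wrist view shows the tamper at (318,215) in its stand and the purple piece at (288,310) well below. The jaws straddle along x, clear of everything. I'll drop a little, settle and re-measure.

Emit:
{"op": "carry_out", "data": {"increments": [[0, 0, 0, 0, 0, -2, 9.1], [0, 0, 0, 0, 0, -3, 9.1], [0, 0, 0, 0, 0, -3, 9.1], [0, 0, 0, 0, 0, -3, 9.1]]}}

```text
t: 1.48
tcp_pos: [0.529, -0.234, 0.2174]
eef_rot: [0.704, 0.711, 0.0, -0.002]
force: [0.7, -0.9, -0.4]
grip_width: 0.0911
```

```bash
cat >> h.py <<'E'
def circ(P,c,rad,lo,hi,tag=''):
    m=(np.hypot(P[...,0]-c[0],P[...,1]-c[1])<rad)&(P[...,2]>lo)&(P[...,2]<hi)
    q=P[m]; (cx,cy),r=cv2.minEnclosingCircle((q[:,:2]*1000).astype(np.float32)) if len(q) else ((0,0),0)
    print(tag,len(q),'z',np.median(q[:,2]).round(4),'c',round(cx,1),round(cy,1),'r',round(r,1)); return q
E
python3 - <<'E'
from h import *
f,P=cloud('wrist'); s=bot.state(); print(s['tcp_pos'],R.from_quat(s['eef_rot']).as_matrix().round(4),s['t'])
circ(P,(.528,-.24),.03,.1,.114,'top'); circ(P,(.528,-.24),.06,.016,.024,'stand')
E
```

```text
[ 0.52940061 -0.23437096  0.21804655] [[-9.5e-03  1.0e+00 -5.0e-04]
 [ 1.0e+00  9.5e-03  2.3e-03]
 [ 2.3e-03 -5.0e-04 -1.0e+00]] 1.5333
top 1327 z 0.1065 c 528.2 -240.6 r 16.4
stand 2765 z 0.0192 c 527.5 -241.1 r 42.1
```

Emit:
{"op": "carry_out", "data": {"increments": [[-0.002, 0, 0, -0.1, -0.6, -2, 9.1], [-0.002, 0, 0, -0.1, -0.6, -4.5, 9.1], [-0.002, 0, 0, -0.1, -0.6, -7, 9.1], [-0.002, 0, 0, -0.1, -0.6, -9.5, 9.1], [-0.002, 0, 0, -0.1, -0.6, -11.5, 9.1], [-0.002, 0, 0, -0.1, -0.6, -12.7, 9.1], [-0.002, 0, 0, -0.1, -0.6, -13.1, 9.1], [-0.002, 0, 0, -0.1, -0.6, -13.1, 8], [-0.002, 0, 0, -0.1, -0.6, -13.1, 5], [-0.002, 0, 0, -0.1, -0.6, -13.1, 3], [-0.002, 0, 0, -0.1, -0.6, -13.1, 2], [-0.002, 0, 0, -0.1, -0.6, -13.1, 2]], "grip_force": 25}}

```text
t: 2.53
tcp_pos: [0.5288, -0.2406, 0.0879]
eef_rot: [0.704, 0.71, 0.0, 0.0]
force: [-0.9, -0.7, 0.2]
grip_width: 0.0604
```

Emit:
{"op": "carry_out", "data": {"increments": [[0, 0, 0, 0, 0, 0, 2], [0, 0, 0, 0, 0, 0, 2], [0, 0, 0, 0, 0, 0, 2], [0, 0, 0, 0, 0, 0, 2]]}}

```text
t: 2.87
tcp_pos: [0.5288, -0.2406, 0.088]
eef_rot: [0.704, 0.71, 0.0, 0.0]
force: [-1.4, 0.6, -0.0]
grip_width: 0.0339
```

```bash
python3 - <<'E'
from h import *
s=bot.state(); print(s['t'],s['tcp_pos'],R.from_quat(s['eef_rot']).as_matrix()[:,2].round(4),s['force'],s['grip_width'])
E
```

```text
2.8667 [ 0.52882011 -0.24061997  0.08796247] [ 8.e-04 -5.e-04 -1.e+00] [-1.40555374  0.60478219 -0.0276412 ] 0.033909003642076864
```

Gripped at 33.9 mm, the handle's diameter. I'll firm the grip, lift straight up, then carry it over toward the well and stop short for a look.

Emit:
{"op": "carry_out", "data": {"increments": [[0, 0, 0, 0, 0, 0, 2], [0, 0, 0, 0, 0, 0.5, 2], [0, 0, 0, 0, 0, 1.5, 2], [0, 0, 0, 0, 0, 3.5, 2], [0, 0, 0, 0, 0, 6, 2], [0, 0, 0, 0, 0, 9, 2], [0, 0, 0, 0, 0, 12, 2], [0, 0, 0, 0, 0, 14, 2], [0, 0, 0, 0, 0, 15, 2], [0, 0, 0, 0, 0, 15, 2]], "grip_force": 50}}

```text
t: 3.7
tcp_pos: [0.5297, -0.2411, 0.2405]
eef_rot: [0.704, 0.71, 0.001, 0.002]
force: [0.4, -0.4, -3.9]
grip_width: 0.0312
```

Emit:
{"op": "carry_out", "data": {"increments": [[0, 0, 0, 0, 1, 0, 2], [0, 0, 0, 0, 4, 0, 2], [0, 0, 0, 0.3, 8, 0, 2], [0, 0, 0, 0.6, 12, 0, 2], [0, 0, 0, 1, 16, 0, 2], [0, 0, 0, 1.5, 20, 0, 2], [0, 0, 0, 2, 24, 0, 2], [0, 0, 0, 2.5, 28, 0, 2], [0, 0, 0, 3, 32, 0, 2], [0, 0, 0, 3.3, 36, 0, 2], [0, 0, 0, 3.3, 39, 0, 2], [0, 0, 0, 3.3, 41, 0, 2]]}}

```text
t: 4.7
tcp_pos: [0.561, 0.1725, 0.2385]
eef_rot: [0.703, 0.711, -0.0, 0.001]
force: [0.3, 0.6, -3.6]
grip_width: 0.0309
```

Emit:
{"op": "carry_out", "data": {"increments": [[0, 0, 0, 0, 0.5, 0, 2], [0, 0, 0, 0, 0.5, 0, 2], [0, 0, 0, 0, 0.5, 0, 2], [0, 0, 0, 0, 0.5, 0, 2]]}}

```text
t: 5.03
tcp_pos: [0.5606, 0.1765, 0.2379]
eef_rot: [0.703, 0.711, -0.001, 0.001]
force: [0.4, -0.1, -3.6]
grip_width: 0.0314
```

```bash
python3 - <<'E'
from h import *
f,P=cloud('wrist'); s=bot.state(); print(s['t'],s['tcp_pos'],R.from_quat(s['eef_rot']).as_matrix()[:,2].round(4),s['force'],s['grip_width'],s['joint_vel'].round(3))
cv2.imwrite('pics/w2.png',f); np.savez('w2',f=f,P=P)
circ(P,(.562,.254),.055,.1037,.11,'collar')
q=circ(P,(.562,.254),.022,.05,.103,'plate')
A=np.c_[q[:,:2]-[.562,.254],np.ones(len(q))]; print(np.linalg.lstsq(A,q[:,2],rcond=None)[0])
E
```

```text
5.0833 [0.56080547 0.17633075 0.2381346 ] [ 3.0e-04 -2.6e-03 -1.0e+00] [ 0.06376441 -0.51947454 -3.50908064] 0.030993119414265354 [-0.005 -0.004 -0.006  0.002  0.002  0.001]
collar 8340 z 0.1051 c 564.0 251.9 r 47.0
plate 2561 z 0.0901 c 562.0 254.0 r 22.0
[-6.18881452e-05 -1.26926703e-04  9.01235662e-02]
```

View pics/w2.png

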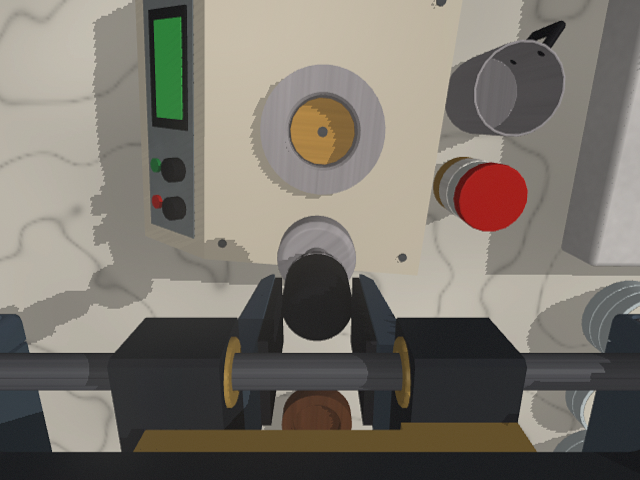

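The well is at (322,130), and the tamper in the jaws has its foot at (316,255) and handle top at (317,303). The collar circle fits at (0.5640, 0.2519) with r 47.0, and the plate is level about 15 mm below the rim. Next is the held tamper's position and tilt.

```bash
python3 - <<'E'
from h import *
from scipy.optimize import least_squares
P=np.load('w2.npz')['P']; t=np.array([0.5606,0.1764,0.238])
sub=P[205:345,270:365]; p=sub[~np.isnan(sub[...,0])]
print(np.histogram(p[:,2],bins=np.arange(.15,.28,.005)))
def fit(lo,hi,r,sel=lambda q:np.ones(len(q),bool)):
    q=p[(p[:,2]>lo)&(p[:,2]<hi)]; q=q[(abs(q[:,0]-t[0])<.03)&(abs(q[:,1]-t[1])<.04)]
    h=cv2.convexHull((q[:,:2]*1000).astype(np.float32))[:,0]
    return q,h
q,h=fit(.176,.190,25); print('foot',len(q),np.median(q[:,2]),h[:,0].min(),h[:,0].max(),h[:,1].min(),h[:,1].max())
hh=h[h[:,1]>t[1]*1000+3]
s=least_squares(lambda c:np.hypot(hh[:,0]-c[0],hh[:,1]-c[1])-25,[560,176],loss='soft_l1'); print(s.x,abs(s.fun).mean())
A=np.c_[q[:,:2]-t[:2],np.ones(len(q))];print('slope',np.linalg.lstsq(A,q[:,2],rcond=None)[0])
q,h=fit(.250,.266,15); print('top',len(q),np.median(q[:,2]),cv2.minEnclosingCircle(h))
A=np.c_[q[:,:2]-t[:2],np.ones(len(q))];print('slope',np.linalg.lstsq(A,q[:,2],rcond=None)[0])
E
```

```text
(array([   0,    0,   65,   98,  122,  690, 1883,   30,    1,    0,    0,
          0,    9,  149,  166,  187,  190,  220,  218,  397, 1003, 2852,
        241,  218,  219,  183]), array([0.15 , 0.155, 0.16 , 0.165, 0.17 , 0.175, 0.18 , 0.185, 0.19 ,
       0.195, 0.2  , 0.205, 0.21 , 0.215, 0.22 , 0.225, 0.23 , 0.235,
       0.24 , 0.245, 0.25 , 0.255, 0.26 , 0.265, 0.27 , 0.275, 0.28 ]))
foot 2583 0.1807209941455558 535.606 585.14087 162.29631 201.23137
[560.22035557 176.05577105] 0.0907938645246283
slope [-0.00407637 -0.02754694  0.18089546]
top 4129 0.2565673978099004 ((560.7059936523438, 179.91558837890625), 25.22538948059082)
slope [ 0.00084017 -0.03896398  0.25640724]
```

```bash
python3 - <<'E'
from h import *
P=np.load('w2.npz')['P']; p=P[205:345,270:365].reshape(-1,3)
for c,r0,r1,lo,hi in (((.5602,.1761),0.011,.0225,.172,.19),((.5605,.1761),0,.0125,.25,.266)):
    rr=np.hypot(p[:,0]-c[0],p[:,1]-c[1]); q=p[(rr<r1)&(rr>r0)&(p[:,2]>lo)&(p[:,2]<hi)]
    q=q[abs(q[:,2]-np.median(q[:,2]))<.004]
    A=np.c_[q[:,:2]-c,np.ones(len(q))]; print(len(q),np.linalg.lstsq(A,q[:,2],rcond=None)[0],q[:,1].min(),q[:,1].max(),np.percentile(q[:,2],[5,50,95]).round(4))
E
```

```text
1699 [-0.0057429  -0.00781095  0.18103144] 0.16553824938820905 0.19851613735872947 [0.1798 0.181  0.1821]
2188 [-0.00440649 -0.00048221  0.25691953] 0.16369982654166917 0.18854714582294563 [0.2559 0.2569 0.2579]
```

Emit:
{"op": "carry_out", "data": {"increments": [[0, 0, 0, 0.1, 1, 0, 2], [0, 0, 0, 0.2, 3, 0, 2], [0, 0, 0, 0.4, 5.2, 0, 2], [0, 0, 0, 0.4, 7, -0.5, 2], [0, 0, 0, 0.4, 7.5, -1.5, 2], [0, 0, 0, 0.4, 7.5, -2.5, 2], [0, 0, 0, 0.4, 7.5, -3.3, 2], [0, 0, 0, 0.4, 7.5, -3.7, 2], [0, 0, 0, 0.4, 7.5, -3.7, 2], [0, 0, 0, 0.4, 7.5, -3.7, 2]]}}

```text
t: 5.92
tcp_pos: [0.5649, 0.2506, 0.2011]
eef_rot: [0.704, 0.71, -0.001, 0.001]
force: [0.3, -0.2, -2.6]
grip_width: 0.0312
```

```bash
python3 - <<'E'
from h import *
from scipy.optimize import least_squares
f,P=cloud('wrist'); s=bot.state(); print(s['t'],s['tcp_pos'],R.from_quat(s['eef_rot']).as_matrix()[:,2].round(4),s['force'],s['grip_width'])
cv2.imwrite('pics/w3.png',f)
t=s['tcp_pos'];p=P.reshape(-1,3)
for nm,lo,hi,r,ref in (('foot',t[2]-.062,t[2]-.052,25,.0),('collar',.1037,.1085,47,.0)):
    q=p[(p[:,2]>lo)&(p[:,2]<hi)&(np.hypot(p[:,0]-t[0],p[:,1]-t[1])<(.03 if r==25 else .053))]
    h=cv2.convexHull((q[:,:2]*1000).astype(np.float32))[:,0]; h=h[h[:,1]>t[1]*1000+3]
    o=least_squares(lambda c:np.hypot(h[:,0]-c[0],h[:,1]-c[1])-r,[t[0]*1000,t[1]*1000],loss='soft_l1'); print(nm,len(q),np.median(q[:,2]),o.x,abs(o.fun).mean())
E
```

```text
5.9667 [0.56509408 0.25076716 0.2014456 ] [ 7.0e-04 -2.6e-03 -1.0e+00] [ 0.57991816  1.55925353 -2.79720148] 0.03113800677924105
foot 2548 0.1439085645480555 [564.5538781  250.24238115] 0.10044173944082804
collar 6172 0.10515447780535606 [563.9660912  251.78671575] 0.07889558793539049
```

View pics/w3.png

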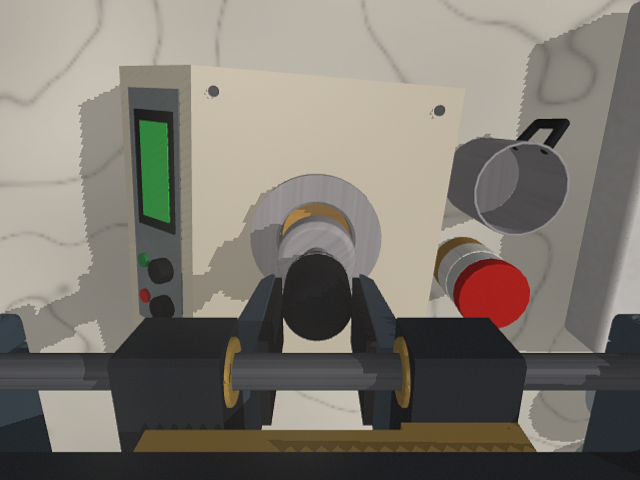

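The foot at (316,245) sits over the well, about 0.6 mm off in x and 1.5 mm in y. I'll correct that and the slight tilt, then lower into the mouth, staying above the plate.

Emit:
{"op": "carry_out", "data": {"increments": [[0.0026, -0.0007, 0, -0.06, 0.14, 0, 2], [0.0026, -0.0007, 0, -0.06, 0.14, 0, 2], [0.0026, -0.0007, 0, -0.06, 0.14, -0.5, 2], [0.0026, -0.0007, 0, -0.06, 0.14, -1, 2], [0.0026, -0.0007, 0, -0.06, 0.14, -1.5, 2], [0.0026, -0.0007, 0, -0.06, 0.14, -1.5, 2]]}}

```text
t: 6.47
tcp_pos: [0.5638, 0.252, 0.185]
eef_rot: [0.704, 0.71, -0.0, 0.0]
force: [-0.6, 1.2, -3.9]
grip_width: 0.031
```

Emit:
{"op": "carry_out", "data": {"increments": [[0, 0, 0, 0, 0, -0.2, 2], [0, 0, 0, 0, 0, -0.4, 2], [0, 0, 0, 0, 0, -0.6, 2], [0, 0, 0, 0, 0, -0.8, 2], [0, 0, 0, 0, 0, -0.9, 2], [0, 0, 0, 0, 0, -0.9, 2]]}}

```text
t: 6.97
tcp_pos: [0.5637, 0.2519, 0.1758]
eef_rot: [0.704, 0.71, -0.001, -0.0]
force: [-0.5, -0.6, -5.0]
grip_width: 0.0309
```

```bash
cat > s.py <<'E'
from h import *
s=bot.state(); print(s['t'],s['tcp_pos'].round(5),R.from_quat(s['eef_rot']).as_matrix()[:,2].round(4),s['force'].round(2),s['ft_torque'].round(3),s['grip_width'].round(4))
E
python3 s.py
```

```text
Traceback (most recent call last):
  File "s.py", line 2, in <module>
    s=bot.state(); print(s['t'],s['tcp_pos'].round(5),R.from_quat(s['eef_rot']).as_matrix()[:,2].round(4),s['force'].round(2),s['ft_torque'].round(3),s['grip_width'].round(4))
                                                                                                                                                      ^^^^^^^^^^^^^^^^^^^^^
AttributeError: 'float' object has no attribute 'round'
```

Emit:
{"op": "carry_out", "data": {"increments": [[0, 0, 0, 0, 0, -0.1, 2], [0, 0, 0, 0, 0, -0.2, 2], [0, 0, 0, 0, 0, -0.3, 2], [0, 0, 0, 0, 0, -0.4, 2], [0, 0, 0, 0, 0, -0.5, 2], [0, 0, 0, 0, 0, -0.6, 2], [0, 0, 0, 0, 0, -0.7, 2], [0, 0, 0, 0, 0, -0.75, 2]]}}

```text
t: 7.63
tcp_pos: [0.5637, 0.2519, 0.1681]
eef_rot: [0.704, 0.71, -0.001, -0.0]
force: [-0.2, 0.1, -3.7]
grip_width: 0.0308
```

Emit:
{"op": "carry_out", "data": {"increments": [[0, 0, 0, 0, 0, -0.08, 2], [0, 0, 0, 0, 0, -0.16, 2], [0, 0, 0, 0, 0, -0.24, 2]]}}

```text
t: 7.88
tcp_pos: [0.5638, 0.252, 0.1659]
eef_rot: [0.704, 0.71, -0.0, 0.0]
force: [-1.3, -0.4, 2.9]
grip_width: 0.0312
```

```bash
sed -i "s/s\['grip_width'\].round(4)/round(s['grip_width'],4)/" s.py; python3 s.py
```

```text
7.8833 [0.56384 0.25196 0.16592] [-5.e-04 -6.e-04 -1.e+00] [-1.29 -0.41  2.91] [-0.074  0.085  0.025] 0.0312
```

Contact at about TCP z 0.167. I'll press on slowly in short steps.

Emit:
{"op": "carry_out", "data": {"increments": [[0, 0, 0, 0, 0, -0.08, 2], [0, 0, 0, 0, 0, -0.16, 2]]}}

```text
t: 8.05
tcp_pos: [0.564, 0.2521, 0.1647]
eef_rot: [0.704, 0.71, -0.0, 0.0]
force: [-1.2, 0.7, 5.6]
grip_width: 0.0314
```

Emit:
{"op": "carry_out", "data": {"increments": [[0, 0, 0, 0, 0, -0.08, 2], [0, 0, 0, 0, 0, -0.16, 2]]}}

```text
t: 8.22
tcp_pos: [0.5642, 0.2522, 0.1635]
eef_rot: [0.704, 0.71, 0.0, 0.0]
force: [-1.7, -0.2, 6.3]
grip_width: 0.0311
```

Emit:
{"op": "carry_out", "data": {"increments": [[0, 0, 0, 0, 0, -0.08, 2], [0, 0, 0, 0, 0, -0.16, 2]]}}

```text
t: 8.38
tcp_pos: [0.5643, 0.2523, 0.1622]
eef_rot: [0.704, 0.71, 0.0, 0.0]
force: [-1.8, 0.0, 3.5]
grip_width: 0.0313
```

```bash
python3 s.py
```

```text
8.3833 [0.56428 0.25228 0.16217] [ 1.1e-03  2.0e-04 -1.0e+00] [-1.85  0.03  3.49] [-0.061  0.43   0.042] 0.0313
```

Emit:
{"op": "carry_out", "data": {"increments": [[0, 0.001, 0, -0.05, -0.03, -0.08, 2], [0, 0.001, 0, -0.05, -0.03, -0.16, 2], [0, 0.001, 0, -0.05, -0.03, -0.24, 2]]}}

```text
t: 8.63
tcp_pos: [0.5637, 0.2519, 0.1595]
eef_rot: [0.704, 0.71, 0.0, -0.0]
force: [-0.2, 0.2, -2.4]
grip_width: 0.0311
```

Emit:
{"op": "carry_out", "data": {"increments": [[0, 0, 0, 0, 0, -0.08, 2], [0, 0, 0, 0, 0, -0.16, 2]]}}

```text
t: 8.8
tcp_pos: [0.5635, 0.2518, 0.1574]
eef_rot: [0.704, 0.71, -0.0, -0.0]
force: [0.1, -0.2, -3.4]
grip_width: 0.0309
```

```bash
python3 s.py
```

```text
8.8 [0.56348 0.25183 0.15742] [-7.e-04 -2.e-04 -1.e+00] [ 0.07 -0.17 -3.44] [-0.039 -0.082  0.008] 0.0309
```

The catches have drawn the plate down. I'll feel for the stop in fine steps.

Emit:
{"op": "carry_out", "data": {"increments": [[0, 0, 0, 0, 0, -0.07, 2]]}}

```text
t: 8.88
tcp_pos: [0.5634, 0.2518, 0.1564]
eef_rot: [0.704, 0.71, -0.0, -0.0]
force: [-0.1, -0.5, 4.0]
grip_width: 0.0314
```

Emit:
{"op": "carry_out", "data": {"increments": [[0, 0, 0, 0, 0, -0.07, 2]]}}

```text
t: 8.97
tcp_pos: [0.5637, 0.2519, 0.156]
eef_rot: [0.704, 0.71, -0.0, -0.0]
force: [-1.0, 0.0, 11.9]
grip_width: 0.0312
```

```bash
python3 s.py
```

```text
8.9667 [0.56373 0.25189 0.15602] [-3.e-04 -0.e+00 -1.e+00] [-1.05  0.04 11.94] [-0.039  0.271 -0.035] 0.0312
```

Emit:
{"op": "carry_out", "data": {"increments": [[0, 0, 0, 0, 0, -0.03, 2], [0, 0, 0, 0, 0, -0.03, 2]]}}

```text
t: 9.13
tcp_pos: [0.564, 0.252, 0.1563]
eef_rot: [0.704, 0.71, 0.0, 0.0]
force: [-1.3, -1.1, 7.1]
grip_width: 0.0314
```

```bash
python3 s.py
```

```text
9.1333 [0.56403 0.25203 0.15627] [ 5.e-04  4.e-04 -1.e+00] [-1.33 -1.07  7.1 ] [-0.054  0.307  0.01 ] 0.0314
```

The stop was felt at about 15.5 N net and held firm. Retracting straight up.

Emit:
{"op": "carry_out", "data": {"increments": [[0, 0, 0, -0.02, -0.01, 0.1, 2], [0, 0, 0, -0.03, -0.01, 0.4, 2], [0, 0, 0, -0.03, -0.01, 0.8, 2], [0, 0, 0, -0.03, -0.01, 1.4, 2], [0, 0, 0, -0.03, -0.01, 2, 2], [0, 0, 0, -0.03, -0.01, 2.6, 2], [0, 0, 0, -0.03, -0.01, 3.4, 2], [0, 0, 0, -0.03, -0.01, 5, 2], [0, 0, 0, -0.03, -0.01, 7, 2], [0, 0, 0, -0.03, -0.01, 8.2, 2], [0, 0, 0, -0.03, -0.01, 8.2, 2]]}}

```text
t: 10.05
tcp_pos: [0.5651, 0.2524, 0.2416]
eef_rot: [0.704, 0.71, 0.002, 0.001]
force: [0.7, -0.0, -1.8]
grip_width: 0.0313
```

Emit:
{"op": "carry_out", "data": {"increments": [[0, 0, 0, 0, -1.5, 0, 2], [0, 0, 0, 0, -4, 0, 2], [0, 0, 0, 0, -6.5, 0, 2], [0, 0, 0, 0, -7.5, 0, 2], [0, 0, 0, 0, -7.5, 0, 2], [0, 0, 0, 0, -7.5, 0, 2]]}}

```text
t: 10.55
tcp_pos: [0.5649, 0.177, 0.2412]
eef_rot: [0.704, 0.71, 0.002, 0.001]
force: [0.4, 0.7, -3.5]
grip_width: 0.031
```

```bash
python3 s.py; python3 - <<'E'
from h import *
from scipy.optimize import least_squares
f,P=cloud('wrist'); cv2.imwrite('pics/w4.png',f); t=bot.state()['tcp_pos']
circ(P,(.564,.252),.055,.1037,.11,'collar')
q=circ(P,(.564,.252),.020,.05,.1,'plate'); q=q[abs(q[:,2]-np.median(q[:,2]))<.004]
A=np.c_[q[:,:2]-[.564,.252],np.ones(len(q))]; print(np.linalg.lstsq(A,q[:,2],rcond=None)[0])
p=P.reshape(-1,3); q=p[(p[:,2]>t[2]-.062)&(p[:,2]<t[2]-.052)&(np.hypot(p[:,0]-t[0],p[:,1]-t[1])<.03)]
h=cv2.convexHull((q[:,:2]*1000).astype(np.float32))[:,0]; h=h[h[:,1]>t[1]*1000+3]
o=least_squares(lambda c:np.hypot(h[:,0]-c[0],h[:,1]-c[1])-25,t[:2]*1000,loss='soft_l1'); print('foot',np.median(q[:,2]),o.x,t)
E
```

```text
10.55 [0.5649  0.17699 0.24123] [ 0.0045  0.0021 -1.    ] [ 0.44  0.74 -3.5 ] [ 0.037 -0.091  0.006] 0.031
collar 8106 z 0.1052 c 563.9 251.9 r 47.0
plate 1942 z 0.0801 c 564.0 252.0 r 20.0
[-0.00034086  0.00069095  0.08010947]
foot 0.18425907627913748 [564.83465766 177.94125164] [0.56495017 0.17767323 0.24128165]
```

View pics/w4.png

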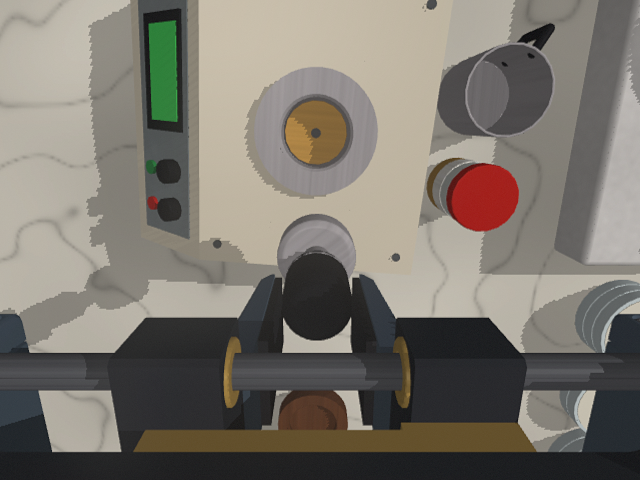

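The picture shows the plate flat in the well at (316,132). It is down 10.0 mm, level to under 1 mrad, and holding by itself. Now I'll carry the tamper back to its stand.

Emit:
{"op": "carry_out", "data": {"increments": [[-0.002, 0.004, 0, -0.1, -1.5, 0, 2], [-0.002, 0.004, 0, -0.4, -5, 0, 2], [-0.002, 0.004, 0, -0.8, -9, 0, 2], [-0.002, 0.004, 0, -1.1, -13, 0, 2], [-0.002, 0.004, 0, -1.5, -17, 0, 2], [-0.002, 0.004, 0, -1.8, -21, 0, 2], [-0.002, 0.004, 0, -2.2, -25, 0, 2], [-0.002, 0.004, 0, -2.5, -29, 0, 2], [-0.002, 0.004, 0, -2.9, -33, 0, 2], [-0.002, 0.004, 0, -3.2, -37, 0, 2], [-0.002, 0.004, 0, -3.6, -40, 0, 2], [-0.002, 0.004, 0, -3.65, -41.6, 0, 2]]}}

```text
t: 11.6
tcp_pos: [0.5279, -0.2415, 0.2411]
eef_rot: [0.704, 0.71, -0.0, 0.0]
force: [-0.6, -0.5, -3.9]
grip_width: 0.0312
```

Emit:
{"op": "carry_out", "data": {"increments": [[0, 0, 0, 0, 0, -1, 2], [0, 0, 0, 0, 0, -3, 2], [0, 0, 0, 0, 0, -5, 2], [0, 0, 0, 0, 0, -7, 2], [0, 0, 0, 0, 0, -8, 2], [0, 0, 0, 0, 0, -8, 2], [0, 0, 0, 0, 0, -8, 2]]}}

```text
t: 12.18
tcp_pos: [0.5281, -0.2408, 0.1611]
eef_rot: [0.704, 0.71, -0.0, -0.0]
force: [-0.1, 0.3, -3.2]
grip_width: 0.0311
```

```bash
python3 s.py; python3 - <<'E'
from h import *
from scipy.optimize import least_squares
f,P=cloud('wrist'); t=bot.state()['tcp_pos']
p=P.reshape(-1,3)
for nm,lo,hi,r,R0 in (('foot',t[2]-.062,t[2]-.052,25,.03),('stand',.0155,.0235,42,.05)):
    q=p[(p[:,2]>lo)&(p[:,2]<hi)&(np.hypot(p[:,0]-t[0],p[:,1]-t[1])<R0)]
    h=cv2.convexHull((q[:,:2]*1000).astype(np.float32))[:,0]; h=h[h[:,1]>t[1]*1000+3]
    o=least_squares(lambda c:np.hypot(h[:,0]-c[0],h[:,1]-c[1])-r,t[:2]*1000,loss='soft_l1'); print(nm,len(q),np.median(q[:,2]),o.x,abs(o.fun).mean())
E
```

```text
12.1833 [ 0.52811 -0.24082  0.16108] [-1.e-04 -1.e-04 -1.e+00] [-0.14  0.33 -3.19] [-0.006 -0.157  0.056] 0.0311
foot 2541 0.10396399397789174 [ 527.7881653 -240.9579565] 0.08806969496030392
stand 2995 0.019148510108828204 [ 527.43743386 -240.98480321] 0.07351670516229222
```

Foot and stand are centred within 0.4 mm. Lowering.

Emit:
{"op": "carry_out", "data": {"increments": [[0, 0, 0, -0.03, 0, -1, 2], [0, 0, 0, -0.03, 0, -2.5, 2], [0, 0, 0, -0.03, 0, -4, 2], [0, 0, 0, -0.03, 0, -5, 2], [0, 0, 0, -0.03, 0, -5.8, 2], [0, 0, 0, -0.03, 0, -6.4, 2], [0, 0, 0, -0.03, 0, -6.8, 2], [0, 0, 0, -0.03, 0, -7, 2], [0, 0, 0, -0.03, 0, -7.05, 2]]}}

```text
t: 12.98
tcp_pos: [0.5283, -0.2413, 0.0913]
eef_rot: [0.704, 0.71, 0.0, 0.001]
force: [0.1, 0.1, -2.8]
grip_width: 0.031
```

Emit:
{"op": "carry_out", "data": {"increments": [[0, 0, 0, 0, 0, -0.06, 2], [0, 0, 0, 0, 0, -0.12, 2]]}}

```text
t: 13.15
tcp_pos: [0.5286, -0.2415, 0.0905]
eef_rot: [0.704, 0.71, 0.0, 0.001]
force: [0.4, -0.2, -3.4]
grip_width: 0.0313
```

Emit:
{"op": "carry_out", "data": {"increments": [[0, 0, 0, 0, 0, -0.05, 2]]}}

```text
t: 13.23
tcp_pos: [0.5288, -0.2416, 0.0903]
eef_rot: [0.704, 0.71, 0.0, 0.001]
force: [-0.2, 0.3, -4.1]
grip_width: 0.031
```

```bash
python3 s.py
```

```text
13.2333 [ 0.52878 -0.24159  0.09026] [ 0.0024 -0.0017 -1.    ] [-0.24  0.27 -4.14] [ 0.017 -0.071  0.04 ] 0.031
```

Emit:
{"op": "carry_out", "data": {"increments": [[0.0017, 0.0024, 0, -0.08, 0.06, -0.05, 2], [0.0017, 0.0024, 0, -0.08, 0.06, -0.1, 2], [0.0017, 0.0024, 0, -0.08, 0.06, -0.15, 2]]}}

```text
t: 13.48
tcp_pos: [0.528, -0.241, 0.0888]
eef_rot: [0.704, 0.71, 0.0, 0.0]
force: [-0.4, 0.4, -3.7]
grip_width: 0.031
```

Emit:
{"op": "carry_out", "data": {"increments": [[0, 0, 0, 0, 0, -0.05, 2], [0, 0, 0, 0, 0, -0.08, 2]]}}

```text
t: 13.65
tcp_pos: [0.528, -0.241, 0.088]
eef_rot: [0.704, 0.71, 0.0, 0.0]
force: [-1.4, -0.4, 0.4]
grip_width: 0.031
```

```bash
python3 s.py
```

```text
13.65 [ 0.52802 -0.24098  0.08798] [ 2.e-04 -0.e+00 -1.e+00] [-1.37 -0.41  0.42] [-0.054 -0.056  0.002] 0.031
```

Seated: z is 0.0880, as at the pick-up, and the weight is taken. Releasing gently and rising.

Emit:
{"op": "carry_out", "data": {"increments": [[0, 0, 0, 0, 0, 0, 3.2], [0, 0, 0, 0, 0, 0, 3.5], [0, 0, 0, 0, 0, 0, 4], [0, 0, 0, 0, 0, 0, 5], [0, 0, 0, 0, 0, 0, 6.5], [0, 0, 0, 0, 0, 0, 7], [0, 0, 0, 0, 0, 0, 7], [0, 0, 0, 0, 0, 0, 7]], "grip_force": 10}}

```text
t: 14.32
tcp_pos: [0.528, -0.241, 0.088]
eef_rot: [0.704, 0.71, 0.0, 0.0]
force: [0.4, -0.5, -0.4]
grip_width: 0.069
```

Emit:
{"op": "carry_out", "data": {"increments": [[0, 0, 0, 0, 0, 1, 7], [0, 0, 0, 0, 0, 2.5, 7], [0, 0, 0, 0, 0, 5, 7], [0, 0, 0, 0, 0, 8, 7], [0, 0, 0, 0, 0, 11, 7], [0, 0, 0, 0, 0, 13, 7], [0, 0, 0, 0, 0, 14, 7], [0, 0, 0, 0, 0, 14, 7]]}}

```text
t: 14.98
tcp_pos: [0.529, -0.2415, 0.2306]
eef_rot: [0.704, 0.71, 0.001, 0.002]
force: [0.3, 0.4, 0.5]
grip_width: 0.0698
```

```bash
python3 s.py; python3 - <<'E'
from h import *
f,P=cloud('wrist'); circ(P,(.528,-.24),.03,.1,.114,'top'); circ(P,(.528,-.24),.06,.016,.024,'stand')
f2,Q=cloud('scene'); q=circ(Q,(.564,.252),.018,.05,.1,'plate')
cv2.imwrite('pics/end.png',cv2.resize(np.hstack([f,f2]),(800,300),interpolation=cv2.INTER_AREA))
E
```

```text
14.9833 [ 0.52898 -0.24152  0.23057] [ 0.0037 -0.0021 -1.    ] [0.26 0.44 0.45] [-0.004 -0.11   0.015] 0.0698
top 1269 z 0.1065 c 527.3 -240.8 r 16.5
stand 2680 z 0.0191 c 527.5 -241.0 r 42.1
plate 63 z 0.0822 c 562.0 255.5 r 17.2
```

View pics/end.png

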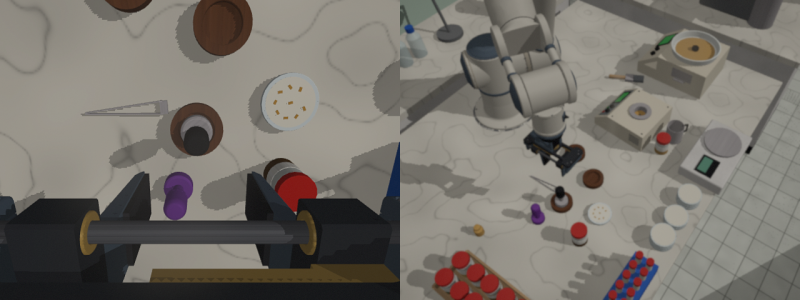

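The left half shows the tamper upright and centred in its stand at (197,130), with the purple piece, forceps, dish and jar where they were. The right half shows an undisturbed bench. Handing in.

```bash
python3 -c "
from workcell import bot
print(bot.job_done())"
```

```text
the job is handed in; nothing more can be done
None
```

The plate is pressed down and held by its catches, the tamper is back upright in its stand, and the job is handed in at about 15 s of the 58 s allowed.

- **Tamper and stand:** I took the black-handled tamper from the rightmost of the three stands, and its purple look-alike was left alone.
- **Pressing:** I pressed at about 8 mm/s. The force rose, fell away as the catches drew the plate down, then climbed at the stop to about 15.5 N after allowing for the tamper's weight. That is the highest force I read.
- **Plate check:** A wrist camera view after retracting showed the plate 10.0 mm lower than before and level to under 1 mrad. The last scene camera view put it at 82 mm height against 80 mm from the wrist. That 2 mm difference is within calibration and comes from only 63 points.
- **Return:** The tamper went down at the same height as at pick-up, within about 0.3 mm of the stand's centre. The gripper is clear of everything, and nothing in the last pictures looked moved. I judged the other objects by eye rather than measuring them again.

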